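# Latch the gate of the amber bottle bay

### The arm

A 6-joint arm with a two-finger parallel gripper is mounted at the origin on the work surface. World frame = base frame: x ahead of the robot, y to its left, z up, the work surface at z = 0. Lengths are in mm, angles in rad, forces in N, time in s.
With the tool pointing down it reaches from about 350 to 875 mm from the base axis. Payload 4.2 kg.
Tool frame: the origin (TCP) lies on the front face of the gripper's body, between the roots of the fingers; the fingertips stand 73 mm ahead of it and the grasp point (between the pads) lies 54 mm ahead of it; z points along the fingers, y is the direction in which the jaws open and shut (so a half turn about z gives the same grasp; the last joint's range is limited). The gripper opens to 85 mm and grips with 20 to 120 N. Pads are 22 mm wide; open, the fingers measure 114 mm over their backs; the gripper's body (76 mm by 85 mm) begins 54 mm behind the grasp point. The pads swing forward as they close: fully open they stand 13 mm farther back than shut.
Start: joints at [1.4, 0.385, 0.008, 0, -1.194, -0.259], TCP at [260.397, 568.149, 303.912] pointing down, gripper open.
Joint ranges: [-3.14, 3.14], [-1.21, 2.06], [-1.07, 1.41], [-3.16, 2.05], [-2.99, -0.16], [-3.1, 3.1]. Speed limits (rad/s): [2.79, 2.79, 3.14, 3.14, 3.14, 3.14].

### API

Orientations are given as a 3x3 rotation matrix whose columns are the frame's x, y, z axes.
In Python, from station import manip, vision, workorder gives the robot as it stands.
- The arm moves only by the tool servo_tool, never from a script. Its argument "steps" is a list of rows, each a list of 2 entries, a list of its own where there are three numbers: the shift along the tool's x, y, z in cm, then the turn about the tool's z in degrees. A call has 1 to 12 rows; each row shifts and turns the commanded pose from where the row before left it, along the tool's axes as they then stand; what a row does not reach is not made up. A row lasts 1/12 s, in which the tool goes at most 41.7 mm and 7.16 degrees, less where a joint would pass 70% of its speed; a pose out of reach is approached as far as the arm can. A call is refused whole if a number of a shift passes 4.17 or a number of a turn 7.16, either way. A call with a gripper value outside its range is refused whole. "gripper" is the opening, from 0 (shut) to 1 (fully open), set as the call begins (left out, the last holds). The fingers move at their own pace and stop on an object; "force" is the grip in N (left out, the last holds). Time passes only in rows, so rows that do not move let the fingers close. It gives the time, the measured TCP pose, the force and the opening at its end, in the units of the state.
- manip.sense(): the state, without advancing time (a new reading comes with each control period).
- vision.camera(name): name is "scene" or "top" or "wrist"; returns (picture, depth): 480x640x3 uint8, red, green, blue; 480x640 float32, mm along the optical axis (not along the pixel's ray), 0 where there is no reading.
- vision.get_calibration(name): a dict with "camera_matrix" (3x3 intrinsics, pixels), "cam_to_world" (4x4, takes a point from camera to world coordinates). Camera axes: x right, y up, looking along -z (the intrinsics and any distortion apply to the point x, -y, -z); pixel columns grow to the right and rows downward; lengths in mm; the calibration is good to about 2 mm. A picture is of the moment at which its call begins: read the wrist's pose just before it. get_calibration takes no time and is no camera call; for the wrist camera it gives the pose at the moment of the call.
- workorder.finish_job(): hands the job in, once; it reports no verdict.
The state is a dict: "time_s": time; "qpos": joint angles; "joint_velocities": joint speeds; "tau": joint torques, N m; "tcp_pos": TCP position; "ee_rot": TCP orientation; "contact_force": force on the tool from outside, world axes, zero at the start; "torque": the same for the moment, N m; "opening": finger opening in mm.
Only numpy, scipy, OpenCV 4.12 (cv2) and the standard library are available. Lean on these libraries where they do the work, as an engineer would, in place of code of your own. Each camera call takes 0.05 s, during which the arm holds its last target.

### The job

Two bottle bays on the laboratory bench have been left with their gates ajar. Shut the gate of the bay with the amber bottles: lift its latch bar by the blue knob over the catch, swing the gate closed and let the bar drop down into the catch. Leave the gate of the other bay, with the white bottles, as it stands.

Things in the scene. Friction and masses are not known exactly. Their poses are not given: they have to be found in the camera images.
- amber_bay: Low open-topped bay, fixed, holding two amber bottles (64 mm wide, 125 mm tall) at its back: base 240 mm deep (x), 230 mm wide (y), walls 86 mm high. Origin on the bench; x points from gate to bottles, y to the hinge side, z up. The gate's upright hinge axis (thin post, 150 mm high) is at x -100, y +100 mm. Shut, the gate runs from it along -y, in the plane x = -100 mm.
- amber_catch (a point): Catch of the amber bay, 195 mm from the hinge axis: an upright black U, open at the top, 20 mm wide along the gate, two prongs 10 mm thick with a 26 mm gap, centred on the plane of the shut gate, prong tops 140 mm above the bench. Point in the middle of the gap where the bar lies when latched, 130 mm above the bench; axes as the bay's.
- amber_gate (a joint): Gate of the amber bay, rad: 0 shut (bar in the middle of the catch; stop at -0.04), grows to 1.3 as it swings away from the bottles, clockwise from above: at angle a it points from the hinge along (-sin a, -cos a) in the bay's x, y. White frame 170 mm long, 85 mm high, with a bar pivot and rest rising to 145 mm, at most 95 mm from the hinge. Stays where it is left (friction 0.06 N m).
- amber_bar (a joint): Latch bar of the amber bay, rad: 0 level (down), grows to 0.7 as its free end is lifted; falls when let go (about 120 g). Dark steel, 8 mm thick, 16 mm tall, above the gate in its plane, pivot 45 mm and tip 212 mm from the hinge axis. Down, it strikes the catch's outer prong; it clears it above 0.13 rad (knob 13 mm higher); lifting the knob 25 to 30 mm is ample.
- amber_knob (a point): Round blue grip knob on the latch bar of the amber bay; point at its centre, 100 mm from the bar pivot, 145 mm from the hinge axis, 130 mm above the bench with the bar down. Disc 28 mm across, 18 mm thick, its flat faces parallel to the gate; free space around it, the gate below it is 85 mm high. Axes: x square to the gate towards the bottle side, y along the bar to its pivot.
- white_knob (a point): The same blue knob on the other bay, built just alike but holding white bottles with red caps; its gate stays as it is. Point and axes as for amber_knob.

How it is judged (in metres and radians):
On the way:
1. the amber bay's latch bar is lifted (value of joint amber_bar above 0.1 rad), for 0.1 s.
At the end, for the whole second after the job is handed in: The amber bay's gate is shut (below 0.1 rad) and at rest with its latch bar down in the catch (below 0.05 rad) (value of joint amber_gate below 0.1 rad and value of joint amber_bar below 0.05 rad and velocity of joint amber_gate between -0.05 and 0.05 rad/s); the robot touches nothing.
It fails at once if the white bay's gate or latch bar is moved (knob more than 20 mm from where it was) (distance of white_knob from where it was at the start of the episode above 0.02 m).
It also fails if it takes over 35 s, if anything falls off the work surface, if the arm or the gripper's body presses on something with over 40 N, if the wrist force passes 120 N, or if a joint passes its speed limit or range.

## Working session

There is one attempt and no reset: what is moved stays moved. The work goes in short steps, Python scripts to look and compute and a tool call to move; the robot and the scene stay as the last step left them, time stands still between calls to the robot, and variables do not carry over. Pictures are saved under pics/ and viewed, and the job is handed in when it is done.

Besides the shell and the picture viewer there is one more tool, called after ">>>" as a command line: name --argument value ..., lists and objects as JSON in quotes. servo_tool: Moves the arm, as the interface text tells. Its arguments: {"type":"object","properties":{"steps":{"type":"array"},"gripper":{"type":"number"},"force":{"type":"number"}},"required":["steps"]}

```bash
mkdir -p pics
python3 - <<'E'
from station import manip, vision
import cv2,numpy as np
s=manip.sense();print(s['time_s'],s['tcp_pos'],np.round(s['ee_rot'],3).tolist(),s['opening'])
for n in ('scene','top'):
    p,d=vision.camera(n);cv2.imwrite(f'pics/{n}0.png',p[:,:,::-1]);np.save(f'pics/{n}0.npy',d)
    c=vision.get_calibration(n);print(n,np.round(c['camera_matrix'],1).tolist(),np.round(c['cam_to_world'],3).tolist(),[k for k in c])
E
```

```text
0.0 [260.24535548 567.77222353 302.8317851 ] [[0.909, -0.417, -0.001], [-0.417, -0.909, -0.002], [0.0, 0.002, -1.0]] 85.48366183632804
scene [[525.6, 0.0, 313.1], [0.0, 525.6, 243.2], [0.0, 0.0, 1.0]] [[-0.722, -0.473, 0.505, 1186.376], [0.691, -0.484, 0.536, 580.421], [-0.009, 0.736, 0.677, 854.069], [0.0, 0.0, 0.0, 1.0]] ['camera_matrix', 'cam_to_world']
top [[574.3, 0.0, 323.2], [0.0, 574.3, 236.0], [0.0, 0.0, 1.0]] [[-0.125, 0.968, -0.22, 436.97], [-0.992, -0.123, 0.023, -6.873], [-0.005, 0.221, 0.975, 1043.737], [0.0, 0.0, 0.0, 1.0]] ['camera_matrix', 'cam_to_world']
```

View pics/scene0.png

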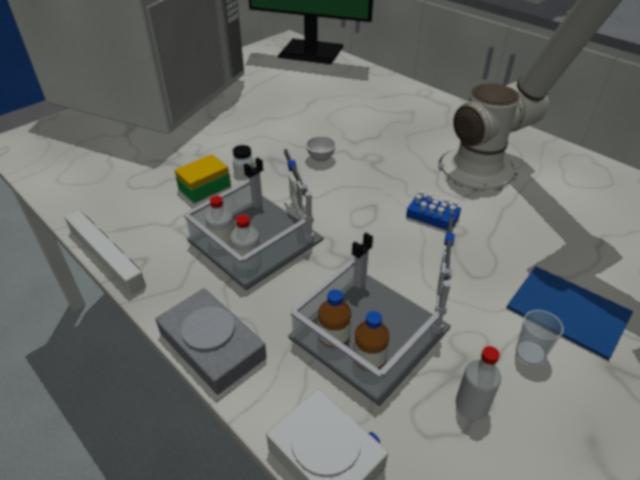

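View pics/top0.png

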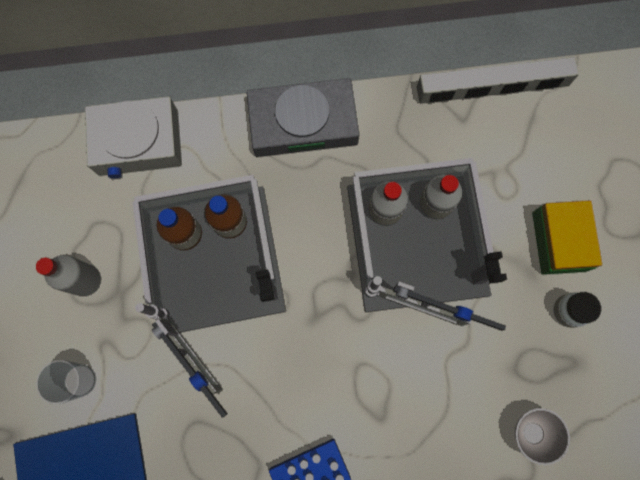

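The top picture shows the amber bay at left: hinge post near (148,308), knob (199,382), bar tip (224,413) and catch (265,285). In the scene picture the knob is at about (449,239) and the catch at (362,245).

```bash
cat > h.py <<'E'
import cv2,numpy as np
from station import vision
def ray(c,u,v):
    K=c['camera_matrix'];M=c['cam_to_world']
    d=np.array([(u-K[0,2])/K[0,0],-(v-K[1,2])/K[1,1],-1.]);return M[:3,3],M[:3,:3]@d
def plane(c,u,v,z):
    o,d=ray(c,u,v);return o+d*(z-o[2])/d[2]
def two(c1,p1,c2,p2):
    o1,d1=ray(c1,*p1);o2,d2=ray(c2,*p2);d1=d1/np.linalg.norm(d1);d2=d2/np.linalg.norm(d2)
    s=np.linalg.lstsq(np.c_[d1,-d2],o2-o1,rcond=None)[0]
    a=o1+s[0]*d1;b=o2+s[1]*d2;return (a+b)/2,np.linalg.norm(a-b)
def blobs(img,kind,roi):
    x0,y0,x1,y1=roi;h=cv2.cvtColor(img[y0:y1,x0:x1],cv2.COLOR_BGR2HSV)
    m=cv2.inRange(h,(105,120,60),(130,255,255)) if kind=='blue' else cv2.inRange(h,(0,0,0),(180,255,45))
    n,_,st,ce=cv2.connectedComponentsWithStats(m)
    return [(np.round(ce[i]+[x0,y0],1),st[i].tolist()[:5]) for i in range(1,n) if st[i][4]>8]
E
python3 - <<'E'
from h import *
t=cv2.imread('pics/top0.png');s=cv2.imread('pics/scene0.png')
ct=vision.get_calibration('top');cs=vision.get_calibration('scene')
for n,i,k,r in (('tk',t,'blue',(175,360,225,400)),('sk',s,'blue',(435,225,465,255)),('tc',t,'k',(245,260,290,305)),('sc',s,'k',(345,228,380,262)),('twk',t,'blue',(445,300,485,330))):
    print(n,blobs(i,k,r))
b=lambda i,k,r:max(blobs(i,k,r),key=lambda q:q[1][4])[0]
tk=b(t,'blue',(175,360,225,400));sk=b(s,'blue',(435,225,465,255))
print('knob',plane(ct,*tk,137),two(ct,tk,cs,sk))
print('wknob',plane(ct,464,313,137))
for z in (150,): print('hinge',plane(ct,148,308,z))
print('tip',plane(ct,224,413,138))
d=np.load('pics/top0.npy');c=lambda u,v:d[v,u]
# base corners / wall tops
for u,v in((134,200),(257,180),(284,312),(160,335)):print('corner',plane(ct,u,v,86),plane(ct,u,v,0))
tt=np.vstack([cv2.resize(t[260:440,130:310],None,fx=4,fy=4,interpolation=2)[:560]]);cv2.imwrite('pics/z1.png',tt)
ss=cv2.resize(s[190:340,330:480],None,fx=4,fy=4,interpolation=2);cv2.imwrite('pics/z2.png',ss)
E
```

```text
tk [(array([197.6, 381.3]), [15, 13, 17, 18, 172])]
sk [(array([442.3, 226.3]), [0, 0, 13, 5, 42]), (array([449.2, 236.8]), [11, 7, 8, 12, 70])]
tc [(array([264.6, 285. ]), [10, 8, 20, 34, 439])]
sc [(array([362.1, 246.4]), [8, 6, 19, 24, 258])]
twk [(array([464.1, 313. ]), [11, 7, 17, 14, 161])]
knob [438.86752526 191.27844983 137.        ] (array([438.86556556, 191.44331143, 136.2685693 ]), np.float64(0.012042059396007517))
wknob [ 490.45131467 -231.97126024  137.        ]
hinge [558.7219395  256.50207246 150.        ]
tip [387.45542062 154.96466044 138.        ]
corner [757.69317491 288.70448804  86.        ] [786.49253332 315.24587903   0.        ]
corner [766.94175467  72.96307715  86.        ] [796.57158921  80.13197016   0.        ]
corner [532.47956113  51.33042407  86.        ] [541.0558652   56.55681321   0.        ]
corner [520.56955397 258.28097233  86.        ] [528.07639906 282.09048401   0.        ]
```

View pics/z1.png

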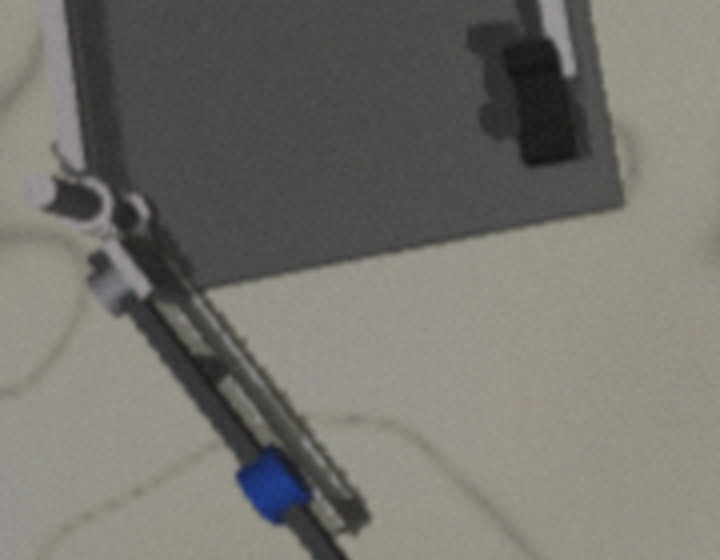

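View pics/z2.png

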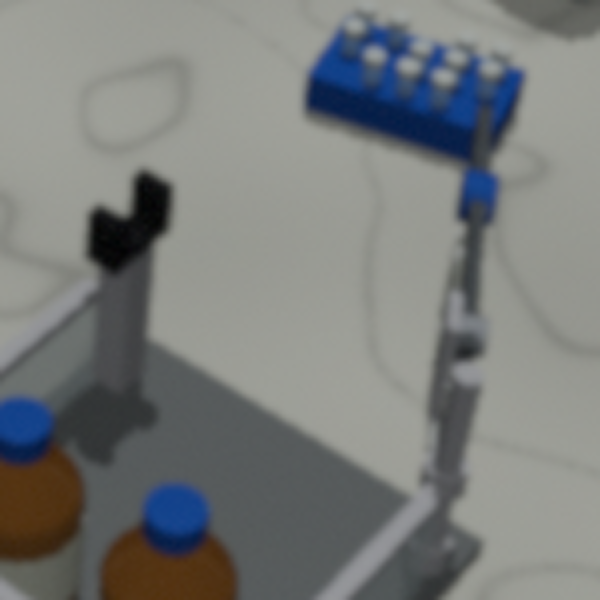

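Run:
```python
from h import *
ct=vision.get_calibration('top');cs=vision.get_calibration('scene')
H=plane(ct,140,307.5,150);print('hinge',H)
C=plane(ct,265.3,286.2,140);print('catch',C,two(ct,(265.3,286.2),cs,(362,240)))
K=plane(ct,197.6,381.3,135);print('dist HC',np.linalg.norm((C-H)[:2]),'HK',np.linalg.norm((K-H)[:2]))
a=plane(ct,180,332.5,8);b=plane(ct,285.5,311.5,8);print('front edge',a,b, np.degrees(np.arctan2(*(b-a)[1::-1])))
n=lambda v:np.degrees(np.arctan2(v[1],v[0]))
print('HC ang',n(C-H),'HK ang',n(K-H),'tip',n(plane(ct,225,414,137)-H),np.linalg.norm((plane(ct,225,414,137)-H)[:2]))
```

```text
hinge [561.05708801 268.81176332 150.        ]
catch [571.22013676  72.96296338 140.        ] (array([572.04304339,  73.26968389, 135.12582834]), np.float64(0.316855536492698))
dist HC 196.11231474732435 HK 144.47524981026203
front edge [527.31188997 244.16199995   8.        ] [540.80936361  53.2981669    8.        ] -85.9549017666672
HC ang -87.02945349337969 HK ang -147.74898812775083 tip -146.7226774526537 209.6726557678809
```

>>> servo_tool --steps '[[[0,0,0],6.8],[[0,0,0],6.8],[[0,0,0],6.8],[[0,0,0],6.8],[[0,0,0],6.8],[[0,0,0],6.8],[[0,0,0],6.8],[[0,0,0],6.8],[[0,0,0],6.8]]' --gripper 1

```text
time_s: 0.85
tcp_pos: [260.3, 567.9, 303.2]
ee_rot: [[0.067, -0.998, -0.001], [-0.998, -0.067, -0.001], [0.001, 0.001, -1.0]]
contact_force: [0.0, -1.4, -0.3]
opening: 85.1
```

>>> servo_tool --steps '[[[0,0,0],6.8],[[0,0,0],6.8],[[0,0,0],6.8],[[0,0,0],6.8],[[0,0,0],6.8],[[0,0,0],6.8],[[0,0,0],6.8],[[0,0,0],6.8],[[0,0,0],6.8],[[0,0,0],0],[[0,0,0],0]]'

```text
time_s: 1.77
tcp_pos: [260.3, 568.0, 303.4]
ee_rot: [[-0.837, -0.547, -0.0], [-0.547, 0.837, -0.001], [0.001, -0.001, -1.0]]
contact_force: [-0.3, 0.0, -0.2]
opening: 85.1
```

>>> servo_tool --steps '[[[0.5,-3.8,0],0],[[0.5,-3.8,0],0],[[0.5,-3.8,0],0],[[0.5,-3.8,0],0],[[0.5,-3.8,0],0],[[0.5,-3.8,0],0],[[0.5,-3.8,0],0],[[0.5,-3.8,0],0],[[0.5,-3.8,0],0],[[0.5,-3.8,0],0],[[0,-2,0],0],[[0,0,0],0]]'

```text
time_s: 2.77
tcp_pos: [437.2, 202.4, 304.0]
ee_rot: [[-0.84, -0.543, -0.0], [-0.543, 0.84, -0.0], [0.0, -0.0, -1.0]]
contact_force: [1.0, 0.6, 0.5]
opening: 85.2
```

Run:
```python
from h import *
from station import manip
s=manip.sense();print(s['time_s'],s['tcp_pos'],np.round(s['ee_rot'],3).tolist(),np.round(s['qpos'],3))
c=vision.get_calibration('wrist');p,d=vision.camera('wrist');p=p[:,:,::-1].copy();cv2.imwrite('pics/w1.png',p)
for q in blobs(p,'blue',(0,0,640,480)):
    if q[1][4]>150: print(q,plane(c,*q[0],144))
np.savez('pics/w1.npz',**c)
```

```text
2.7667 [437.16045486 202.35968555 303.95710083] [[-0.84, -0.543, -0.0], [-0.543, 0.84, -0.0], [0.0, -0.0, -1.0]] [ 0.772  0.139 -0.331  0.    -1.101 -1.769]
(array([312.5,   3. ]), [291, 0, 35, 10, 192]) [311.57465589 121.33757621 144.        ]
(array([547.9, 222.8]), [440, 118, 200, 205, 24803]) [332.88725695 325.5646099  144.        ]
(array([300.2, 241. ]), [288, 221, 25, 37, 787]) [435.25763481 191.07054706 144.        ]
```

View pics/w1.png

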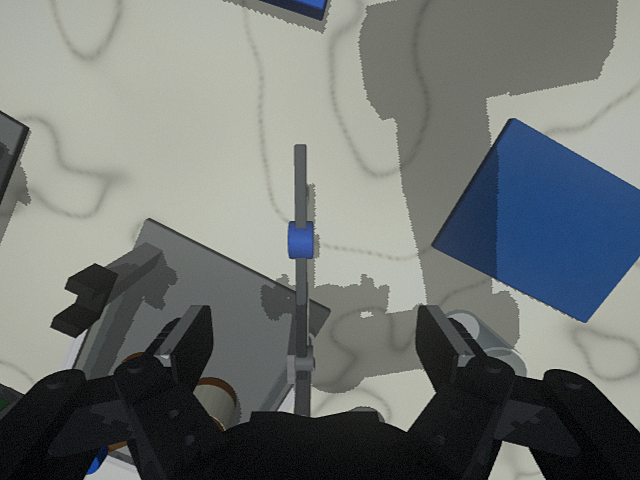

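The wrist picture shows the bar exactly vertical, so the yaw is aligned, with the knob at (300,241). It lies about 11 mm from the tool axis, consistent with the top view. I'm descending.

>>> servo_tool --steps '[[[0.3,-0.5,0.5],0],[[0.3,-0.4,1.0],0],[[0,0,1.5],0],[[0,0,1.5],0],[[0,0,1.5],0],[[0,0,1.5],0],[[0,0,1.5],0],[[0,0,1.5],0],[[0,0,1.0],0],[[0,0,0.3],0],[[0,0,0],0],[[0,0,0],0]]'

```text
time_s: 3.82
tcp_pos: [436.0, 195.2, 186.1]
ee_rot: [[-0.838, -0.546, 0.0], [-0.546, 0.838, 0.0], [-0.0, -0.0, -1.0]]
contact_force: [0.4, -0.2, 0.5]
opening: 85.3
```

Run:
```python
from h import *
from station import manip
s=manip.sense();print(s['time_s'],s['tcp_pos'])
p,d=vision.camera('wrist');p=p[:,:,::-1].copy();cv2.imwrite('pics/w2.png',p)
print([q for q in blobs(p,'blue',(0,0,640,480)) if q[1][4]>150])
```

```text
3.8167 [436.00170475 195.17177872 186.12849398]
[(array([588.7, 254.9]), [491, 116, 149, 257, 20821]), (array([302.7, 335. ]), [280, 297, 47, 68, 2652])]
```

View pics/w2.png

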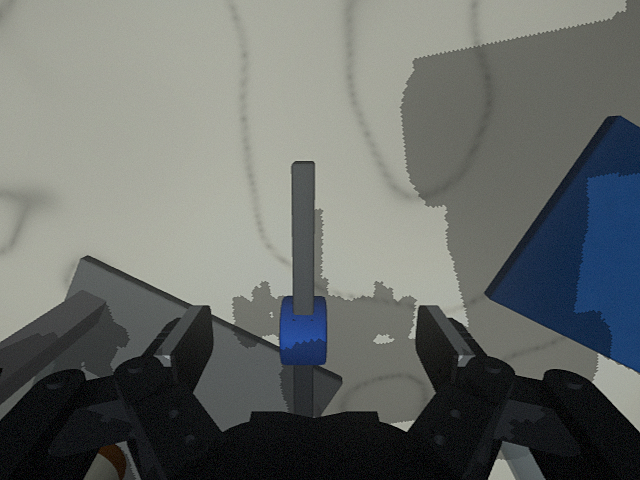

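Knob at (303,335), jaw centre column is about 314: I need 4 mm more along tool −y, then close.

>>> servo_tool --steps '[[[0,-0.4,0],0],[[0,0,0],0],[[0,0,0],0]]'

```text
time_s: 4.12
tcp_pos: [438.4, 191.2, 186.4]
ee_rot: [[-0.839, -0.544, 0.001], [-0.544, 0.839, 0.001], [-0.001, 0.0, -1.0]]
contact_force: [0.2, 0.8, 0.4]
opening: 85.2
```

>>> servo_tool --steps '[[[0,0,0],0],[[0,0,0],0],[[0,0,0],0],[[0,0,0],0],[[0,0,0],0],[[0,0,0],0],[[0,0,0],0],[[0,0,0],0]]' --gripper 0 --force 30

```text
time_s: 4.78
tcp_pos: [438.2, 191.2, 186.0]
ee_rot: [[-0.839, -0.544, 0.0], [-0.544, 0.839, -0.0], [0.0, -0.0, -1.0]]
contact_force: [-0.9, 0.1, 0.6]
opening: 17.8
```

>>> servo_tool --steps '[[[0,0,-0.5],0],[[0,0,-0.5],0],[[0,0,-0.5],0],[[0,0,-0.5],0],[[0,0,-0.5],0],[[0,0,-0.3],0],[[0,0,0],0]]'

```text
time_s: 5.37
tcp_pos: [440.6, 193.1, 215.5]
ee_rot: [[-0.839, -0.545, 0.007], [-0.545, 0.839, 0.005], [-0.009, 0.001, -1.0]]
contact_force: [7.6, 3.4, -5.6]
opening: 17.5
```

Run:
```python
from h import *
from station import manip
s=manip.sense();print(s['time_s'],s['tcp_pos'],np.round(s['ee_rot'],3).tolist(),s['opening'],s['contact_force'],s['qpos'])
p,d=vision.camera('scene');p=p[:,:,::-1].copy();cv2.imwrite('pics/s2.png',cv2.resize(p[160:340,320:520],None,fx=3,fy=3))
```

```text
5.3667 [440.5699521  193.07071503 215.52579995] [[-0.839, -0.545, 0.007], [-0.545, 0.839, 0.005], [-0.009, 0.001, -1.0]] 17.499106074138954 [ 7.64693605  3.4467885  -5.62637932] [ 7.52160847e-01  2.28250321e-01 -4.67601291e-01  1.29763250e-03
 -8.66370525e-01 -1.74796124e+00]
```

View pics/s2.png

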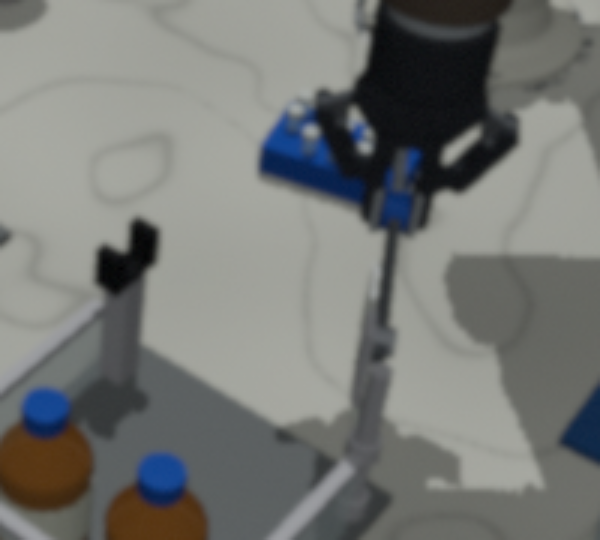

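The bar is lifted about 29 mm and held (the clamped knob is visible at about (400,205)). I'm swinging the first 30° along the arc.

>>> servo_tool --steps '[[[-0.3,0,0],0],[[-0.05,-1.23,0],-5],[[-0.05,-1.23,0],-5],[[-0.05,-1.23,0],-5],[[-0.05,-1.23,0],-5],[[-0.05,-1.23,0],-5],[[-0.05,-1.23,0],-5],[[0,0,0],0],[[0,0,0],0]]'

```text
time_s: 6.17
tcp_pos: [495.3, 143.6, 214.8]
ee_rot: [[-0.456, -0.89, 0.001], [-0.89, 0.456, 0.001], [-0.001, -0.001, -1.0]]
contact_force: [-0.1, -1.4, 2.9]
opening: 17.8
```

Run:
```python
from h import *
from station import manip
s=manip.sense();print(s['time_s'],s['tcp_pos'],s['opening'],s['contact_force'],s['torque'])
v=s['tcp_pos'][:2]-[561,268.8];R=s['ee_rot'];print(np.degrees(np.arctan2(v[1],v[0])),np.linalg.norm(v),'x ang',np.degrees(np.arctan2(R[1,0],R[0,0])),R.T@s['contact_force'])
```

```text
6.1667 [495.30557877 143.55683455 214.78447581] 17.76235795503891 [-0.14869298 -1.3580571   2.88845023] [-0.10587481 -0.33947814 -0.10924683]
-117.67858202301113 141.42703939199214 x ang -117.15074451052904 [ 1.27348649 -0.48962846 -2.88930261]
```

>>> servo_tool --steps '[[[-0.05,-1.23,0],-5],[[-0.05,-1.23,0],-5],[[-0.05,-1.23,0],-5],[[-0.05,-1.23,0],-5],[[-0.05,-1.23,0],-5],[[-0.05,-1.23,0],-5],[[0,0,0],0],[[0,0,0],0],[[0,0,0],0]]'

```text
time_s: 6.92
tcp_pos: [566.5, 128.0, 214.9]
ee_rot: [[0.049, -0.999, 0.002], [-0.999, -0.049, -0.0], [0.001, -0.002, -1.0]]
contact_force: [3.1, -4.9, 2.6]
opening: 17.5
```

Run:
```python
from h import *
from station import manip
s=manip.sense();print(s['time_s'],s['tcp_pos'],s['opening'],s['contact_force'],s['torque'])
v=s['tcp_pos'][:2]-[561,268.8];R=s['ee_rot'];print(np.degrees(np.arctan2(v[1],v[0])),np.linalg.norm(v),'x ang',np.degrees(np.arctan2(R[1,0],R[0,0])),R.T@s['contact_force'])
p,d=vision.camera('scene');p=p[:,:,::-1].copy();a=cv2.resize(p[160:340,300:480],None,fx=3,fy=3)
p,d=vision.camera('wrist');cv2.imwrite('pics/w3.png',p[:,:,::-1]);cv2.imwrite('pics/s3.png',a)
```

```text
6.9167 [566.50331947 127.95818203 214.92248888] 17.522488352507196 [ 3.11992857 -4.91322723  2.61387406] [-1.03646451 -0.91429339 -0.39471681]
-87.7623361191838 140.9492966129734 x ang -87.17107580691666 [ 5.06260444 -2.87874402 -2.60556382]
```

View pics/s3.png

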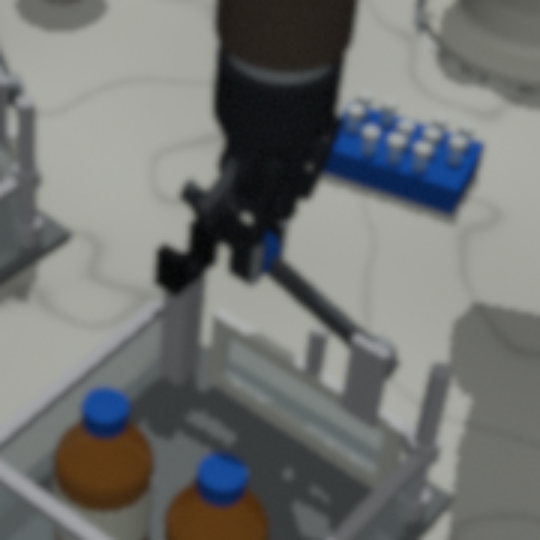

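View pics/w3.png

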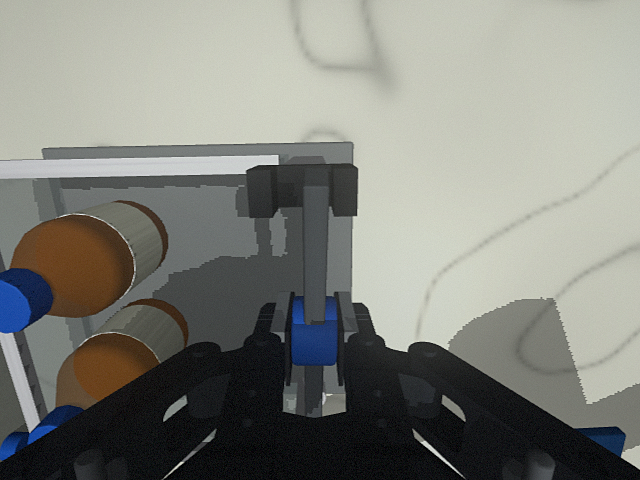

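The wrist picture shows the bar at column 315, between the prongs (247–358, centre about 302). About 5 mm (1.5°) of closing remains at the tip; the front-edge yaw of −86° agrees. I'm correcting, then lowering.

>>> servo_tool --steps '[[[0,-0.2,0],-0.8],[[0,-0.2,0],-0.8],[[0,0,0],0],[[0,0,0],0]]'

```text
time_s: 7.35
tcp_pos: [570.4, 128.2, 215.0]
ee_rot: [[0.077, -0.997, 0.002], [-0.997, -0.077, -0.0], [0.001, -0.002, -1.0]]
contact_force: [4.1, -4.6, 3.0]
opening: 17.4
```

Run:
```python
from h import *
from station import manip
s=manip.sense();print(s['time_s'],s['tcp_pos'],s['opening'],s['contact_force'],s['torque'])
p,d=vision.camera('wrist');cv2.imwrite('pics/w4.png',cv2.resize(p[120:400,180:440,::-1],None,fx=2,fy=2))
```

```text
7.35 [570.40861165 128.18487518 214.97293631] 17.37492991346011 [ 4.05533083 -4.56337091  2.99716363] [-1.14133485 -0.97504281 -0.44056692]
```

View pics/w4.png

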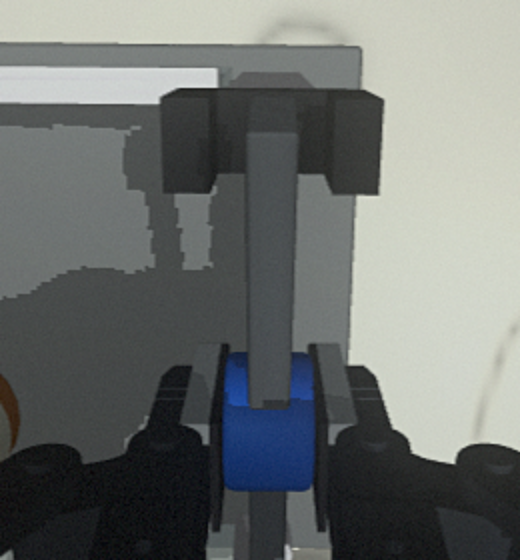

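Bar centred in the gap (270 against 272). Lowering back to the grasp height with the knob's 4 mm outward arc.

>>> servo_tool --steps '[[[0.1,0,0.5],0],[[0.1,0,0.5],0],[[0.05,0,0.5],0],[[0.05,0,0.5],0],[[0,0,0.5],0],[[0,0,0.3],0],[[0,0,0],0],[[0,0,0],0]]'

```text
time_s: 8.07
tcp_pos: [570.1, 124.7, 186.6]
ee_rot: [[0.077, -0.997, 0.001], [-0.997, -0.077, -0.001], [0.001, -0.0, -1.0]]
contact_force: [3.3, -7.0, 1.3]
opening: 17.8
```

Run:
```python
from h import *
from station import manip
s=manip.sense();print(s['time_s'],s['tcp_pos'],s['opening'],s['contact_force'],s['torque'])
p,d=vision.camera('wrist');cv2.imwrite('pics/w5.png',cv2.resize(p[120:400,180:440,::-1],None,fx=2,fy=2))
```

```text
8.0667 [570.12710543 124.72253885 186.57293139] 17.763812338245618 [ 3.29892767 -7.00765469  1.25037975] [-1.5814241  -0.9234617  -0.41462127]
```

View pics/w5.png

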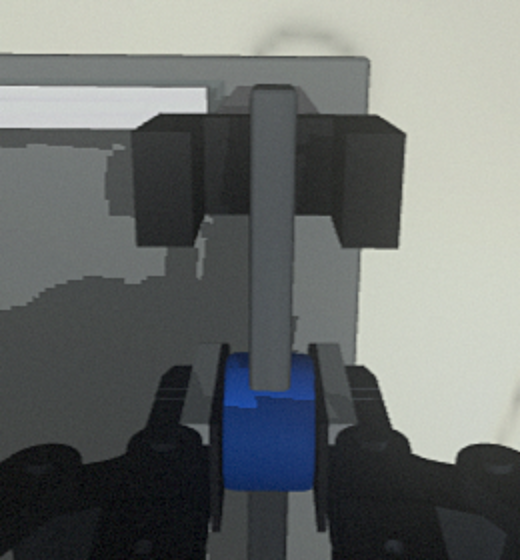

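The bar lies between the prongs (column 272 of 135–405). Releasing and withdrawing upward.

>>> servo_tool --steps '[[[0,0,0],0],[[0,0,0],0],[[0,0,0],0],[[0,0,0],0],[[0,0,0],0],[[0,0,0],0]]' --gripper 0.7

```text
time_s: 8.62
tcp_pos: [570.2, 125.9, 185.8]
ee_rot: [[0.08, -0.997, -0.0], [-0.997, -0.08, -0.0], [0.0, 0.0, -1.0]]
contact_force: [0.6, -0.3, -0.3]
opening: 59.7
```

>>> servo_tool --steps '[[[0,0,-0.5],0],[[0,0,-1],0],[[0,0,-1.5],0],[[0,0,-2],0],[[0,0,-2],0],[[0,0,-2],0],[[0,0,-2],0],[[0,0,-1],0],[[0,0,0],0],[[0,0,0],0]]'

```text
time_s: 9.45
tcp_pos: [570.2, 125.6, 306.2]
ee_rot: [[0.079, -0.997, 0.0], [-0.997, -0.079, 0.001], [-0.001, -0.001, -1.0]]
contact_force: [-0.2, 0.2, -0.1]
opening: 59.8
```

Run:
```python
from h import *
from station import manip
s=manip.sense();print(s['time_s'],s['tcp_pos'],s['opening'],s['contact_force'])
c=vision.get_calibration('wrist');p,d=vision.camera('wrist');p=p[:,:,::-1].copy();cv2.imwrite('pics/w6.png',p)
print([(q,plane(c,*q[0],144)) for q in blobs(p,'blue',(250,150,400,400)) if q[1][4]>150])
for q in blobs(p,'blue',(250,150,400,400)):
    u,v=q[0].astype(int);z=d[v,u];o,r=ray(c,u,v);print('depth point',o+r*z)
p,d=vision.camera('scene');p=p[:,:,::-1].copy();cv2.imwrite('pics/s6.png',cv2.resize(p[100:340,180:480],None,fx=2.5,fy=2.5))
p,d=vision.camera('top');p=p[:,:,::-1].copy();print([q for q in blobs(p,'blue',(445,295,490,330))])
```

```text
9.45 [570.238674  125.5942075 306.1621095] 59.813399870674054 [-0.23255311  0.24430371 -0.06562955]
[((array([314.2, 245.3]), [52, 76, 25, 37, 802]), array([569.50590546, 122.84347778, 144.        ]))]
depth point [569.65501018 122.73654916 143.66732072]
[(array([463.8, 313.1]), [10, 12, 17, 14, 162])]
```

View pics/w6.png

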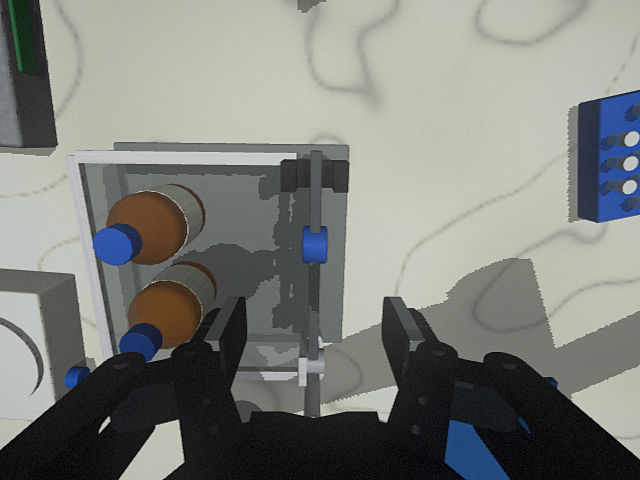

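View pics/s6.png

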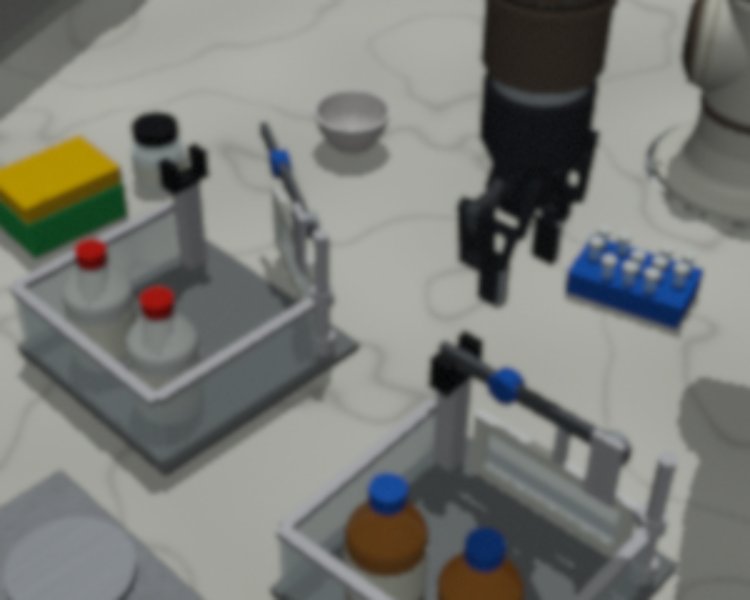

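Bar in the catch, knob's top at z 143.7 (144 when down), white knob unmoved (463.8,313.1 against 464.1,313.0), arm clear. Handing in.

```bash
python3 -c "
from station import workorder
print(workorder.finish_job())"
```

```text
the job is handed in; nothing more can be done
None
```

The amber bay's gate is shut with its latch bar down in the catch, and the job was handed in at about 9.6 s of the 35 s allowed. I gripped the blue knob across its flat faces, lifted it 29 mm, swung the gate about 61° to shut and lowered the bar between the prongs. Then I let go and withdrew about 120 mm straight up.

**Last checks:**
- **Bar:** the knob's top is at z 143.7 mm, where 144 mm means the bar is fully down. The scene and wrist pictures show the bar between the two prongs.
- **White bay:** its knob moved no more than 0.3 pixel in the top view, so its gate stands as it was.
- **Arm:** the force on the tool read about zero after letting go.

**Disagreement:** my first estimate of the shut direction, hinge to catch, was −87.0°. The front edge of the base gave −86.0°. The wrist picture showed the bar still about 5 mm short at the catch, so I closed about 1.5° more before lowering. No check failed.

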